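# Set the bar-light dimmer with its edge thumbwheel and store the level

### The arm

A 7-joint arm with a two-finger parallel gripper is mounted at the origin on a cart in front of the work surface, level with it; the furniture and walls round the work are solid. World frame = base frame: x ahead of the robot, y to its left, z up, the work surface at z = 0. Lengths are in m, angles in rad, forces in N, time in s.
With the tool pointing down it reaches from about 0.35 to 0.775 m from the base axis. Payload 3.1 kg.
Tool frame: the origin (TCP) lies on the mounting face of the last link; the fingertips stand 173 mm ahead of it and the grasp point (between the pads) lies 155 mm ahead of it; x points along the fingers, y is the direction in which the jaws open and shut, and the axes are right-handed (so a half turn about x gives the same grasp; the last joint's range is limited). The gripper opens to 85 mm and grips with 20 to 120 N. Pads are 22 mm wide; open, the fingers measure 114 mm over their backs; the gripper's body (76 mm by 85 mm) begins 54 mm behind the grasp point. The pads swing forward as they close: fully open they stand 13 mm farther back than shut.
Start: joints at [-1.273, 0.311, 0.014, 1.512, -0.004, 1.319, -0.027], TCP at [0.183, 0.519, 0.405] pointing down, gripper open.
Joint ranges: [-2.7, 2.7], [-0.3, 1.91], [-1.27, 1.3], [0.12, 2.57], [-1.44, 4.58], [0.2, 2.03], [-3.05, 3.05]. Speed limits (rad/s): [2.79, 2.79, 3.14, 3.14, 3.14, 3.14, 3.14].

### API

Orientations are given as a unit quaternion [w, x, y, z].
In Python, from cell import ctrl, eyes gives the robot as it stands.
- The arm moves only by the shell command python3 -m creep 'ROWS'. ROWS is JSON, a list of rows, each a list of 5 numbers: the opening in per cent of the stroke, from 0 (shut) to 100 (fully open), then the shift along the tool's x, y, z in mm, then the turn about the tool's x in degrees. In form: [[jaw, dx, dy, dz, spin], ...]. A call has 1 to 5 rows; each row shifts and turns the commanded pose from where the row before left it, along the tool's axes as they then stand; what a row does not reach is not made up. A row lasts 1/10 s, in which the tool goes at most 50 mm and 8.59 degrees, less where a joint would pass 70% of its speed; a pose out of reach is approached as far as the arm can. A call is refused whole if a number of a shift passes 50 or a number of a turn 8.59, either way. A call with a gripper value outside its range is refused whole. The fingers move at their own pace and stop on an object; the grip force is fixed at half the most. Time passes only in rows, so rows that do not move let the fingers close. It gives the time, the measured TCP pose, the force and the opening at its end, in the units of the state.
- ctrl.state(): the state, without advancing time (a new reading comes with each control period).
- eyes.read_camera(name): name is "side" or "top"; returns a dict with "color" (420x560x3 uint8, red, green, blue), "depth" (420x560 float32, m along the optical axis (not along the pixel's ray), 0 where there is no reading), "mtx" (3x3 intrinsics, pixels), "dist_coeffs" ([k1, k2, p1, p2, k3] as OpenCV has them; the pictures are not rectified), "rvec" (rotation vector, rad) and "tvec" (3), from world to camera coordinates, as OpenCV has them. Camera axes: x right, y down, z forward; pixel columns grow to the right and rows downward; lengths in m; the calibration is good to about 2 mm. A picture is of the moment at which its call begins.
- ctrl.job_done(): hands the job in, once; it reports no verdict.
Trained networks look in a picture, given as the dict that the camera call returned (one of the last four; its "shot" number tells which), for a name from the list of things; names that differ only in an ending like _2 or _b are one class to them, and where a whole thing is asked for, a point or a joint stands for the part that bears it (a point fixed in the world has none). Each returns a list of dicts, best first, with "conf" (0 to 1); they miss things now and then, are a little off and sometimes report something else, mostly with a low value. They report only what shows in the picture. A call takes as long as a camera call. They do not tell look-alikes from the thing itself.
- eyes.look_for(name, picture): "at" ([x, y, z] in m, in the coordinates of the camera as it stood for that picture, good to about 4 mm: the middle of the surface that is visible of it).
- eyes.regions_of(name, picture): "mask" (420x560 bool, what is visible of it).
The state is a dict: "t": time; "q": joint angles; "qvel": joint speeds; "effort": joint torques, N m; "position": TCP position; "tcp_rot": TCP orientation; "contact_force": force on the tool from outside, world axes, zero at the start; "wrist_torque": the same for the moment, N m; "opening": opening from 0.0 (shut) to 1.0 (fully open).
Only numpy, scipy, OpenCV 4.12 (cv2) and the standard library are available. Lean on these libraries where they do the work, as an engineer would, in place of code of your own. Each camera call takes 0.05 s, during which the arm holds its last target.

### The job

Set the bar lights on the dimmer console: with a fingertip, gently roll the edge wheel that stands out of the panel slot until the pointer under the clear window is opposite the tall clip (the one with the round head, not one of the low ones), and let go of the wheel. Only then press the round store key fully down and release it, leaving the pointer at the tall clip. Never press hard on the wheel, and leave the tea light, the jigger and the tape roll where they are.

Things in the scene. Friction and masses are not known exactly. Their poses are not given: they have to be found in the camera images.
- console: Grey dimmer console with aluminium panel, fixed to the worktop, 146 (x) x 176 (y) x 48 mm high. Origin: centre of its underside. +y runs along the pointer's scale, +x from wheel and key towards window and clips; turned up to 0.4 rad from the robot's axes. On the panel, own x, y in mm: wheel slot (-30, 12), store key (-30, -58), clear window (36, 0; 16 x 110, 10 mm high), clip rail (53, 0; 6 mm high).
- slot (a point): Centre of the slot (14 mm in console x by 56 mm in y) at panel height, midway under the wheel's top. The wheel is 26 mm in radius, 9 mm thick. Undisturbed, its top stands anywhere from 6 to 12 mm above the panel: this differs from start to start and is not measured. It sits in a sprung fork and gives about 1 mm for each 6 N of press, at most 5.5 mm.
- dimmer_wheel (a joint): Turn of the black ribbed thumbwheel, rad; 0 mid-scale, stops +-3.4. Axis level along console x. Positive: the rim's top and the pointer (black blade, 2 mm wide, under the window) move to console +y. Pointer's console y = 12 mm per rad x this value. Turning takes about 2.7 N along the rim: pressed with less than 4 to 5 N a fingertip slips; over 15 N harms the wheel. It stays where it is left.
- tall_clip: The one tall clip on the rail behind the window: dark steel tongue, 6 mm wide in console y, 28 mm up to the centre of a round head of 13 mm diameter. Origin: on its centre line at panel height; axes as the console's. It does not move. It marks the level to set and stands at console y = -28, -16, +16 or +28 mm; three low clips (6 mm wide, 12 mm high, no head) hold the other places.
- store_key (a joint): Round white spring key, 24 mm across, in a black housing on the panel at console (-30, -58) mm. Value: m pressed, 0 up, 0.006 fully down, which takes 4 N; it springs back.
- store_key_top (a point): Centre of the key's top face.
- tealight: Loose tea light in a metal cup, 38 mm across, 18 mm high, on the worktop. Origin: centre of its underside. Leave alone.
- jigger: Loose steel double jigger, 43 mm across, 73 mm high, upright on the worktop. Origin: centre of its underside. Leave alone.
- tape_roll: Loose roll of masking tape lying flat, 96 mm across, 25 mm high. Origin: centre of its underside. Leave alone.
There are look-alikes about, which are no part of the job. Several things have the shape of the console; the one meant has the colours described above.

How it is judged:
By the outcome, as a careful person would: the job done as asked, in the order asked, and still so for the second after the job is handed in, with the robot touching nothing.
It also fails if it takes over 67 s, if anything falls off the work surface, if the arm or the gripper's body presses on something with over 40 N, if the wrist force passes 120 N, or if a joint passes its speed limit or range.

## Working session

There is one attempt and no reset: what is moved stays moved. The work goes in short steps, Python scripts to look and compute and a shell command to move; the robot and the scene stay as the last step left them, time stands still between calls to the robot, and variables do not carry over. Pictures are saved under pics/ and viewed, and the job is handed in when it is done.

```bash
ls; mkdir -p pics; cat > h.py <<'E'
import numpy as np, cv2
from cell import ctrl, eyes
def w2c(p,P):
    R=cv2.Rodrigues(np.array(P['rvec'],float))[0]; return R@np.asarray(p,float)+np.array(P['tvec']).ravel()
def c2w(p,P):
    R=cv2.Rodrigues(np.array(P['rvec'],float))[0]; return R.T@(np.asarray(p,float)-np.array(P['tvec']).ravel())
def pix2w(u,v,P,z=None):
    n=cv2.undistortPoints(np.array([[[u,v]]],float),np.array(P['mtx']),np.array(P['dist_coeffs']))[0,0]
    R=cv2.Rodrigues(np.array(P['rvec'],float))[0]; t=np.array(P['tvec']).ravel()
    d=R.T@np.array([n[0],n[1],1.]); o=-R.T@t
    if z is None:
        return o+d*P['depth'][int(round(v)),int(round(u))]
    return o+d*(z-o[2])/d[2]
def proj(pts,P):
    return cv2.projectPoints(np.array(pts,float).reshape(-1,1,3),np.array(P['rvec'],float),np.array(P['tvec'],float),np.array(P['mtx']),np.array(P['dist_coeffs']))[0].reshape(-1,2)
E
python3 - <<'E'
from h import *
print(ctrl.state())
for n in ['top','side']:
    P=eyes.read_camera(n); cv2.imwrite(f'pics/{n}0.png',P['color'][:,:,::-1])
    print(n, c2w([0,0,0],P), P['mtx'][0][0])
    for k in ['console','dimmer_wheel','tall_clip','store_key','tealight','jigger','tape_roll']:
        for d in eyes.look_for(k,P)[:3]: print(k,round(d['conf'],2),c2w(d['at'],P).round(3))
E
```

```text
pics
{'t': 0.0, 'q': array([-1.27267144,  0.31172889,  0.01398643,  1.51308862, -0.00443674,
        1.31917547, -0.02717772]), 'qvel': array([-0.00111337, -0.00018401, -0.00068541, -0.00094445, -0.00108715,
        0.00010392, -0.0010917 ]), 'effort': array([ 5.91319313e-04, -3.79915524e+01,  1.46433888e-01, -2.30592102e+01,
        1.22379925e-02,  1.36190656e-02, -1.52316687e-05]), 'position': array([0.18318287, 0.51825264, 0.40360604]), 'tcp_rot': array([ 0.69680852,  0.11870682,  0.69705015, -0.12036472]), 'contact_force': array([0.34352528, 0.69215636, 0.42671409]), 'wrist_torque': array([-0.0118485 , -0.03311141,  0.00873793]), 'opening': 1.0014991791652237}
top [ 0.50028956 -0.02712919  1.26561275] 528.5668065578799
console 0.87 [ 0.618 -0.018  0.048]
console 0.77 [ 0.445 -0.365  0.049]
dimmer_wheel 0.4 [ 0.412 -0.359  0.054]
dimmer_wheel 0.39 [ 0.593 -0.004  0.054]
store_key 0.42 [ 0.589 -0.073  0.065]
tealight 0.57 [0.576 0.121 0.01 ]
jigger 0.85 [ 0.623 -0.174  0.052]
tape_roll 0.86 [0.712 0.168 0.025]
side [0.47002295 0.64302523 1.12114822] 438.94011256907356
console 0.7 [ 0.448 -0.342  0.049]
console 0.56 [0.623 0.003 0.048]
dimmer_wheel 0.63 [0.592 0.01  0.051]
store_key 0.57 [ 0.429 -0.422  0.071]
store_key 0.42 [ 0.59  -0.069  0.071]
jigger 0.52 [ 0.632 -0.172  0.031]
jigger 0.5 [ 0.587 -0.069  0.071]
tape_roll 0.9 [0.71  0.165 0.025]
```

View pics/top0.png

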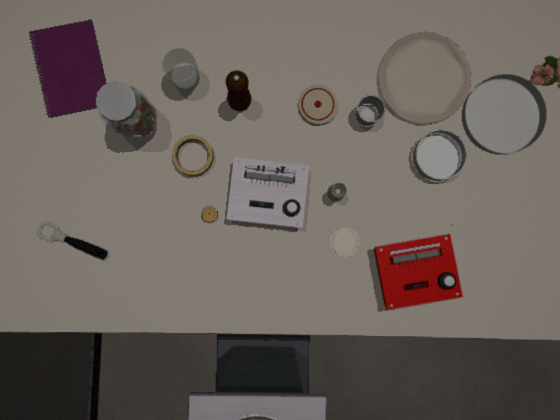

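View pics/side0.png

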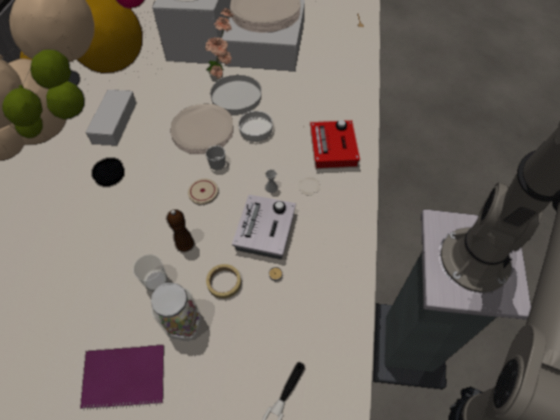

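The top view shows the grey console at about (270,193) px and a red look-alike at (419,271). I'll zoom in and fit the console pose next.

```bash
python3 - <<'E'
from h import *
P=eyes.read_camera('top')
m=max(eyes.regions_of('console',P),key=lambda r:-np.hypot(*(np.argwhere(r['mask']).mean(0)-[193,270])))['mask']
D=P['depth']
# panel points by depth
ys,xs=np.mgrid[140:245,210:325]
pts=np.array([pix2w(u,v,P) if D[v,u]>0 else [0,0,0] for u,v in zip(xs.ravel(),ys.ravel())])
s=pts[(abs(pts[:,2]-0.048)<0.008)]
rect=cv2.minAreaRect((s[:,:2]*1000).astype(np.float32)); print('depth rect',rect,np.median(s[:,2]),len(s))
mm=np.array([pix2w(u,v,P,0.048) for v,u in np.argwhere(m)]); print('mask rect',cv2.minAreaRect((mm[:,:2]*1000).astype(np.float32)))
c=P['color'][140:245,210:325]
c=cv2.resize(c,None,fx=6.5,fy=5.7,interpolation=cv2.INTER_CUBIC)
cv2.imwrite('pics/z1.png',np.clip(c[:,:,::-1]*1.3,0,255).astype(np.uint8)[:600])
P=eyes.read_camera('side')
c=P['color'][185:265,225:305]
cv2.imwrite('pics/z2.png',np.clip(cv2.resize(c,None,fx=7,fy=7,interpolation=cv2.INTER_CUBIC)[:,:,::-1]*1.3,0,255).astype(np.uint8))
E
```

```text
depth rect ((621.7205810546875, -15.54974365234375), (176.36984252929688, 146.2712860107422), 84.83522033691406) 0.047968538990913356 4150
mask rect ((621.3194580078125, -16.464004516601562), (176.38601684570312, 145.9420928955078), 84.83013153076172)
```

View pics/z1.png

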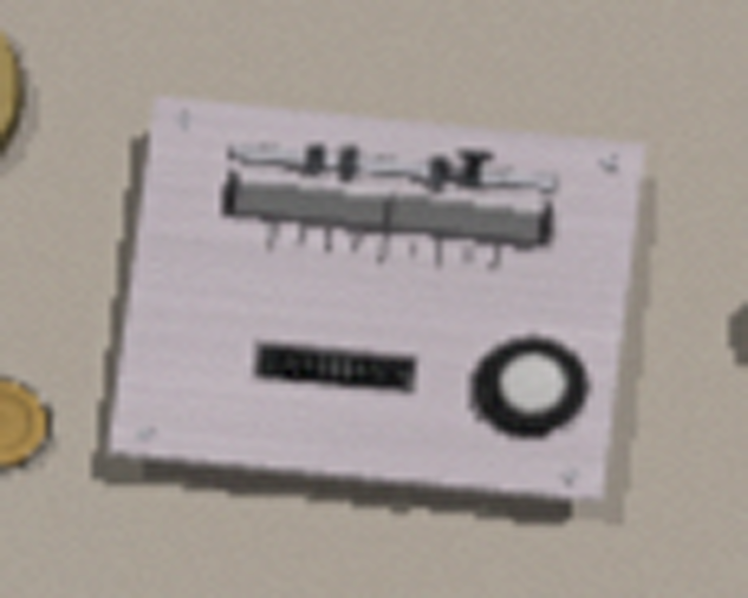

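View pics/z2.png

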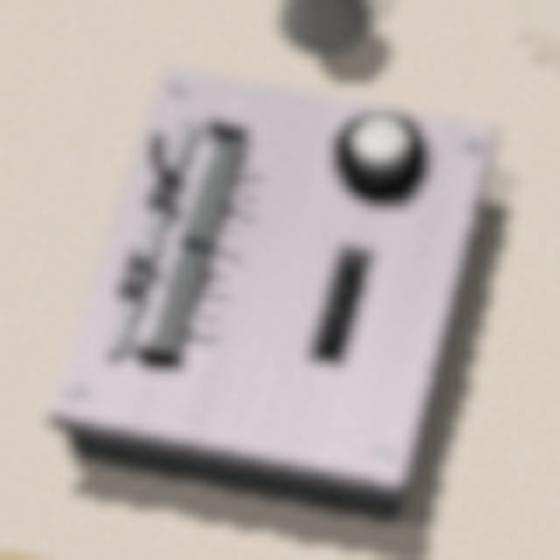

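The top zoom shows the clips, left (+y) to right: low at 315 px and 347, low at 438, and the tall one at 472. That puts the tall clip at console y≈-28. The pointer is at 388 px, near 0. I'll check both in numbers, then work out the approach.

```bash
cat >> h.py <<'E'
from scipy.spatial.transform import Rotation as Ro
C0=np.array([0.6215,-0.016]); YAW=np.deg2rad(-5.17)
Rc=np.array([[np.cos(YAW),-np.sin(YAW)],[np.sin(YAW),np.cos(YAW)]])
def con(x,y,z=48): # console mm -> world m
    return np.r_[C0+Rc@np.array([x,y])/1e3, z/1e3]
def w2con(p): return np.r_[Rc.T@(np.asarray(p)[:2]-C0)*1e3,(p[2])*1e3]
def toolR(s): 
    q=s['tcp_rot']; return Ro.from_quat([q[1],q[2],q[3],q[0]]).as_matrix()
def rect(P,x0,x1,y0,y1,z,k=5):
    "console-rectified view: columns = console y decreasing to right, rows= x decreasing down; k px/mm"
    W=int((y1-y0)*k);H=int((x1-x0)*k)
    X,Y=np.meshgrid(np.arange(W),np.arange(H))
    cy=y1-X/k; cx=x1-Y/k
    pts=np.stack([C0[0]+(Rc[0,0]*cx+Rc[0,1]*cy)/1e3, C0[1]+(Rc[1,0]*cx+Rc[1,1]*cy)/1e3, np.full(cx.shape,z)],-1)
    m=proj(pts,P).astype(np.float32).reshape(H,W,2)
    return cv2.remap(P['color'],m[...,0],m[...,1],cv2.INTER_CUBIC)
def pointer(P,z=0.053):
    r=rect(P,30,42,-54,54,z,5).astype(float).mean(2)
    prof=cv2.GaussianBlur(r.mean(0)[None],(0,0),4)[0]
    base=cv2.GaussianBlur(r.mean(0)[None],(0,0),30)[0]
    d=(base-prof)[30:-30]; i=int(d.argmax())
    w=np.clip(d[max(0,i-12):i+13],0,None); c=(np.arange(max(0,i-12),max(0,i-12)+len(w))*w).sum()/w.sum()
    return 54-(c+30)/5, d.max(), np.sort(d)[-60]
E
python3 - <<'E'
from h import *
s=ctrl.state(); R=toolR(s); print(R.round(3))
for n in ['top','side']:
    P=eyes.read_camera(n); print(n,[pointer(P,z) for z in (.05,.054,.058)])
    r=rect(P,-73,73,-88,88,.048,4)
    for y in range(-80,90,20): cv2.line(r,((88-y)*4,0),((88-y)*4,15),(255,0,0),1)
    cv2.imwrite(f'pics/r_{n}.png',np.clip(r[:,:,::-1]*1.2,0,255).astype(np.uint8))
    for h in (12,28,):
        for y in (-28,-16,16,28): print(h,y,proj([con(53,y,48+h)],P).round(1))
E
```

```text
[[ 0.     0.333  0.943]
 [ 0.     0.943 -0.333]
 [-1.     0.    -0.   ]]
top [(np.float64(0.32266722088875355), np.float64(13.4414778312334), np.float64(2.5630398679025888)), (np.float64(0.20127614743601185), np.float64(13.128585442055424), np.float64(2.768541476088444)), (np.float64(0.12443621634383817), np.float64(12.730647668815806), np.float64(2.953260069350307))]
12 -28 [[282.4 169.6]]
12 -16 [[277.2 169. ]]
12 16 [[263.3 167.5]]
12 28 [[258.1 166.9]]
28 -28 [[282.5 168.6]]
28 -16 [[277.3 168. ]]
28 16 [[263.2 166.5]]
28 28 [[257.9 165.9]]
side [(np.float64(0.21468151080341613), np.float64(13.447973717316799), np.float64(1.0588266893042828)), (np.float64(2.6048957524932774), np.float64(13.3868907410763), np.float64(1.2504692284701093)), (np.float64(4.984037105185379), np.float64(12.964419088645684), np.float64(1.6605682808719422))]
12 -28 [[249.2 208.6]]
12 -16 [[248.1 211.9]]
12 16 [[245.1 221. ]]
12 28 [[244.  224.5]]
28 -28 [[248.8 205.5]]
28 -16 [[247.7 208.9]]
28 16 [[244.7 218. ]]
28 28 [[243.5 221.5]]
```

View pics/r_top.png

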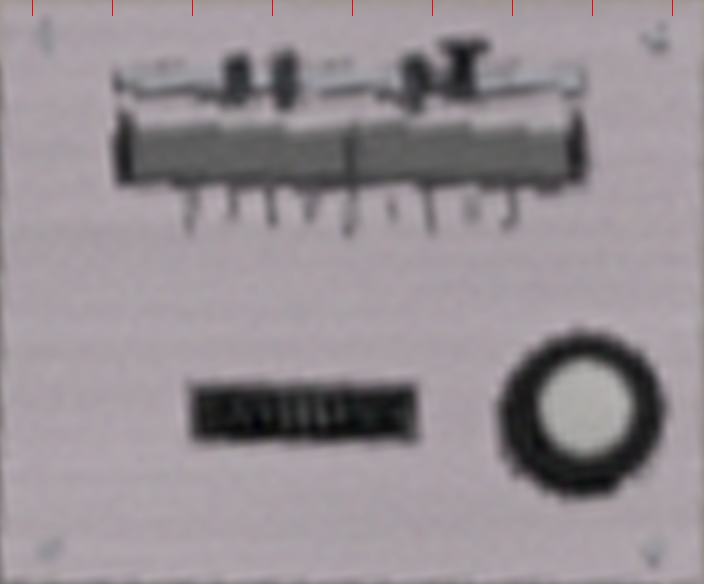

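View pics/r_side.png

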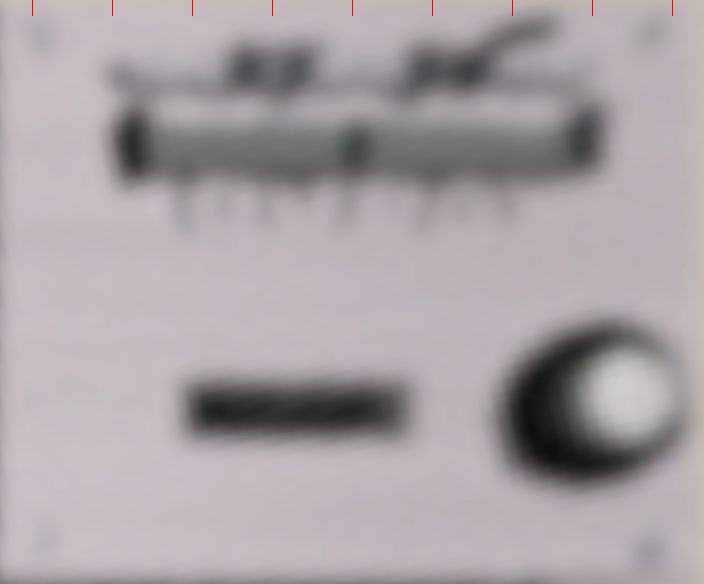

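```bash
python3 -m creep '[[0,0,0,0,-7.2],[0,0,0,0,-7.1],[0,0,0,0,0]]'; cat >> h.py <<'E'
def to(x,y,ztip):
    s=ctrl.state(); R=toolR(s); p=s['position']; tip=p+R[:,0]*.173
    d=R.T@(con(x,y,ztip)-tip)*1e3
    a=np.degrees(np.arctan2(R[1,1],R[0,1])); F=s['contact_force']
    print('t %.2f tip con %s  need tool d(mm) %s spin %.2f F %s op %.2f tilt %s'%(s['t'],w2con(tip).round(1),d.round(1),a-(90+np.degrees(YAW)),F.round(1),s['opening'],R[:,0].round(3)))
E
python3 - <<'E'
from h import *
to(-30,22,100)
P=eyes.read_camera('top')
for y in range(-82,-32,4): print(y,[round(float(w2con(pix2w(*proj([con(x,y,65)],P)[0],P))[2]),1) for x in (-38,-30,-22)])
E
```

```text
t: 1.35
position: [0.1833, 0.5186, 0.4047]
tcp_rot: [0.706, 0.032, 0.706, -0.032]
contact_force: [-0.5, -0.3, -0.1]
opening: 0.516
t 1.35 tip con [-484.6  492.9  231.7]  need tool d(mm) [ 131.6 -470.9  454.7] spin -0.01 F [-0.5 -0.3 -0.1] op 0.52 tilt [-0.  0. -1.]
-82 [46.1, 52.1, 52.5]
-78 [48.3, 46.7, 47.5]
-74 [61.2, 58.9, 59.9]
-70 [60.9, 60.8, 60.4]
-66 [60.8, 71.6, 65.0]
-62 [67.1, 72.5, 70.9]
-58 [72.5, 75.1, 69.1]
-54 [71.6, 68.7, 68.0]
-50 [71.6, 72.0, 67.6]
-46 [58.9, 61.5, 1265.6]
-42 [59.6, 55.6, 59.9]
-38 [47.7, 57.3, 50.7]
-34 [49.4, 43.0, 49.4]
```

```bash
python3 -m creep '[[0,0,-33,32,0],[0,0,-33,32,0],[0,0,-33,32,0],[0,0,-33,32,0],[0,0,-33,32,0]]'; python3 -m creep '[[0,0,-33,32,0],[0,0,-33,32,0],[0,0,-33,32,0],[0,0,-33,32,0],[0,0,-33,32,0]]';python3 -m creep '[[0,0,-33,32,0],[0,0,-33,32,0],[0,0,-33,32,0],[0,0,0,0,0]]'
python3 -c "
from h import *
to(-30,22,100)"
```

```text
t: 1.9
position: [0.3287, 0.3382, 0.405]
tcp_rot: [0.707, 0.033, 0.706, -0.032]
contact_force: [1.0, 0.6, 0.4]
opening: -0.002
t: 2.4
position: [0.4731, 0.1596, 0.4051]
tcp_rot: [0.707, 0.033, 0.706, -0.032]
contact_force: [1.3, 0.9, 1.5]
opening: 0.005
t: 2.8
position: [0.5615, 0.0459, 0.4047]
tcp_rot: [0.707, 0.035, 0.705, -0.04]
contact_force: [-0.3, 0.5, -1.0]
opening: 0.001
t 2.80 tip con [-64.7  55.1 231.7]  need tool d(mm) [132.  -31.7  34.8] spin -0.86 F [-0.3  0.5 -1. ] op 0.00 tilt [ 0.003 -0.007 -1.   ]
```

```bash
python3 -m creep '[[0,0,-16,17,0],[0,0,-16,17.5,0],[0,40,0,0,0],[0,40,0,0,0],[0,40,0,0,0]]'; python3 -m creep '[[0,0,0,0,0],[0,0,0,0,0]]'
python3 -c "
from h import *
to(-30,22,75)
P=eyes.read_camera('top');cv2.imwrite('pics/t1.png',cv2.resize(P['color'][120:270,190:340,::-1],None,fx=4,fy=4))
P=eyes.read_camera('side');cv2.imwrite('pics/s1.png',cv2.resize(P['color'][150:270,190:340,::-1],None,fx=4,fy=4))
"
```

```text
t: 3.3
position: [0.5904, 0.0193, 0.2838]
tcp_rot: [0.707, 0.033, 0.706, -0.032]
contact_force: [1.3, 1.3, -1.0]
opening: 0.001
t: 3.5
position: [0.5905, 0.0193, 0.285]
tcp_rot: [0.706, 0.032, 0.707, -0.032]
contact_force: [0.8, -0.1, 1.5]
opening: -0.002
t 3.50 tip con [-34.2  32.4 112. ]  need tool d(mm) [ 37.  -10.4   4.3] spin -0.03 F [ 0.8 -0.1  1.5] op -0.00 tilt [-0.001 -0.    -1.   ]
```

View pics/s1.png

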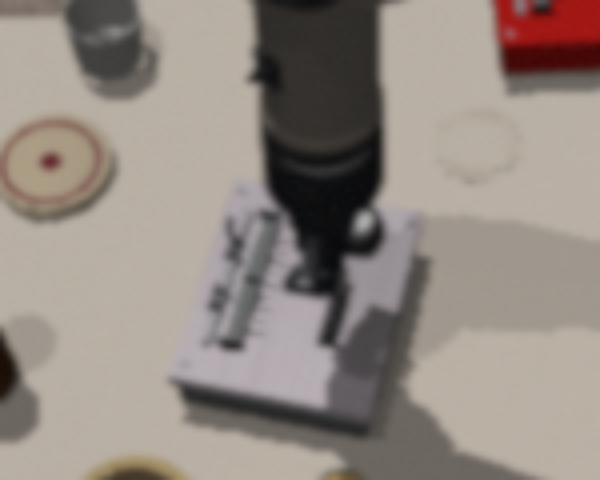

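View pics/t1.png

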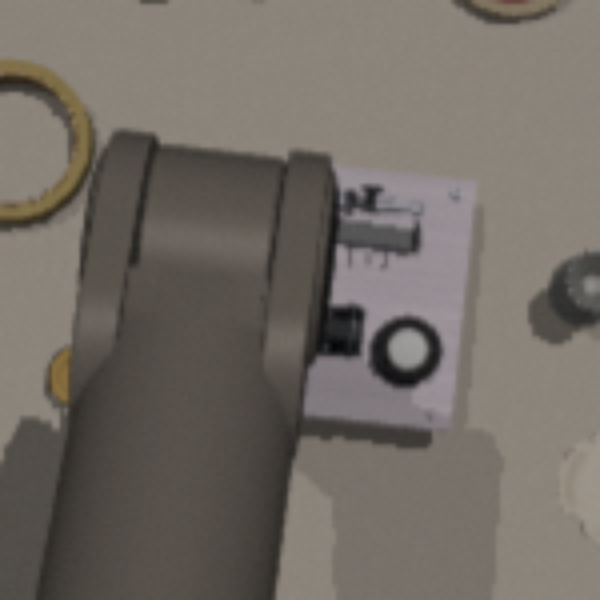

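```bash
python3 -m creep '[[0,15,-12,4.3,0],[0,15,0,0,0],[0,15,0,0,0],[0,0,0,0,0]]'; python3 -m creep '[[0,2,0,0,0],[0,0,0,0,0]]'
python3 -c "
from h import *
to(-30,20,60)"
```

```text
t: 4.0
position: [0.593, 0.0054, 0.2382]
tcp_rot: [0.705, 0.032, 0.707, -0.033]
contact_force: [0.1, -0.2, 0.1]
opening: -0.001
t: 4.2
position: [0.5942, 0.0061, 0.2386]
tcp_rot: [0.707, 0.032, 0.706, -0.032]
contact_force: [0.1, -0.5, -0.2]
opening: -0.005
t 4.20 tip con [-28.8  19.6  65.6]  need tool d(mm) [ 5.6  0.4 -1.2] spin -0.02 F [ 0.1 -0.5 -0.2] op -0.00 tilt [ 0.002 -0.    -1.   ]
```

```bash
python3 -m creep '[[0,2,0,0,0],[0,2,0,0,0],[0,0,0,0,0]]';for i in 1 2 3; do python3 -c "
from h import *
to(-30,20,60)"; done; python3 -m creep '[[0,1,0,0,0],[0,0,0,0,0]]'
```

```text
t: 4.5
position: [0.5936, 0.0066, 0.2337]
tcp_rot: [0.706, 0.032, 0.706, -0.032]
contact_force: [-0.2, -0.4, -0.1]
opening: -0.003
t 4.50 tip con [-29.8  20.   60.7]  need tool d(mm) [ 0.7 -0.  -0.2] spin 0.01 F [-0.2 -0.4 -0.1] op -0.00 tilt [-0.  0. -1.]
t 4.50 tip con [-29.8  20.   60.7]  need tool d(mm) [ 0.7 -0.  -0.2] spin 0.01 F [-0.2 -0.4 -0.1] op -0.00 tilt [-0.  0. -1.]
t 4.50 tip con [-29.8  20.   60.7]  need tool d(mm) [ 0.7 -0.  -0.2] spin 0.01 F [-0.2 -0.4 -0.1] op -0.00 tilt [-0.  0. -1.]
t: 4.7
position: [0.5936, 0.0066, 0.2326]
tcp_rot: [0.706, 0.032, 0.706, -0.032]
contact_force: [-0.4, 0.7, -0.0]
opening: 0.003
```

```bash
python3 -m creep '[[0,1,0,0,0],[0,0,0,0,0]]'; python3 -m creep '[[0,1,0,0,0],[0,0,0,0,0]]'
```

```text
t: 4.9
position: [0.5938, 0.0066, 0.2318]
tcp_rot: [0.707, 0.032, 0.706, -0.032]
contact_force: [0.4, 0.2, 0.8]
opening: -0.002
t: 5.1
position: [0.5938, 0.0065, 0.2312]
tcp_rot: [0.707, 0.032, 0.706, -0.032]
contact_force: [-0.2, 0.5, 3.6]
opening: -0.001
```

```bash
python3 -m creep '[[0,1,0,0,0],[0,0,0,0,0]]'
```

```text
t: 5.3
position: [0.5938, 0.0065, 0.2306]
tcp_rot: [0.707, 0.032, 0.706, -0.032]
contact_force: [-2.1, 0.3, 7.3]
opening: 0.003
```

```bash
python3 -m creep '[[0,0.3,-2,0,0],[0,0,-2,0,0],[0,0,-2,0,0]]'; python3 -c "
from h import *
P=eyes.read_camera('side');print(pointer(P,.05)); to(-30,20,60)"
```

```text
t: 5.6
position: [0.5934, 0.0026, 0.2306]
tcp_rot: [0.707, 0.033, 0.706, -0.03]
contact_force: [-1.9, 2.6, 7.8]
opening: -0.002
(np.float64(-0.7869054208908466), np.float64(13.413375657009965), np.float64(1.1851141346508314))
t 5.65 tip con [-29.4  16.   57.6]  need tool d(mm) [-2.4  4.  -0.6] spin 0.07 F [-1.   2.1  6.8] op 0.00 tilt [ 0.001  0.003 -1.   ]
```

```bash
python3 -m creep '[[0,0.2,-3,0,0],[0,0,-3,0,0],[0,0,-3,0,0]]'; python3 -c "
from h import *
P=eyes.read_camera('side');print(pointer(P,.05)); to(-30,20,60)"
```

```text
t: 5.95
position: [0.5927, -0.0064, 0.2305]
tcp_rot: [0.707, 0.033, 0.706, -0.03]
contact_force: [-2.1, 2.3, 6.3]
opening: 0.002
(np.float64(-4.996613171515904), np.float64(12.509976579470646), np.float64(1.082176195604859))
t 6.00 tip con [-29.4   6.5  57.5]  need tool d(mm) [-2.5 13.5 -0.6] spin 0.05 F [-1.7  1.9  7.5] op 0.00 tilt [ 0.001  0.003 -1.   ]
```

```bash
python3 -m creep '[[0,0.2,-3,0,0],[0,0,-3,0,0]]'; python3 -c "
from h import *
P=eyes.read_camera('side');print(pointer(P,.05)); to(-30,20,60)"
```

```text
t: 6.2
position: [0.5921, -0.0129, 0.23]
tcp_rot: [0.707, 0.032, 0.706, -0.03]
contact_force: [-1.7, 1.8, 4.3]
opening: 0.002
(np.float64(-8.388173171886137), np.float64(13.049887333496173), np.float64(1.2083102243116883))
t 6.25 tip con [-29.3  -0.3  56.9]  need tool d(mm) [-3.1 20.3 -0.7] spin 0.03 F [-0.9  0.7  4.5] op 0.00 tilt [ 0.001  0.001 -1.   ]
```

```bash
python3 -m creep '[[0,-6,0,0,0],[0,0,22,-0.7,0],[0,0,0,0,0],[0,3.3,0,0,0],[0,1,0,0,0]]';python3 -m creep '[[0,0,0,0,0]]'; python3 -c "
from h import *
P=eyes.read_camera('side');print(pointer(P,.05)); to(-30,20,60)"
```

```text
t: 6.75
position: [0.5932, 0.0075, 0.2308]
tcp_rot: [0.707, 0.032, 0.706, -0.032]
contact_force: [-1.8, 2.3, 5.2]
opening: 0.0
t: 6.85
position: [0.5932, 0.0075, 0.2311]
tcp_rot: [0.706, 0.032, 0.706, -0.032]
contact_force: [-1.1, 1.7, 3.2]
opening: -0.003
(np.float64(-8.96926910450064), np.float64(13.397854399365215), np.float64(1.1870963203678428))
t 6.90 tip con [-30.3  21.   58.1]  need tool d(mm) [-1.9 -1.   0.3] spin -0.02 F [0.9 2.8 4.1] op 0.00 tilt [ 0.     0.001 -1.   ]
```

```bash
python3 -m creep '[[0,1,0,0,0],[0,0.1,-3,0,0],[0,0,-3,0,0],[0,0,-3,0,0]]'; python3 -m creep '[[0,0.2,-3,0,0],[0,0.1,-3,0,0]]';  python3 -c "
from h import *
P=eyes.read_camera('side');print(pointer(P,.05)); to(-30,20,60)"
```

```text
t: 7.3
position: [0.5924, -0.0009, 0.2306]
tcp_rot: [0.707, 0.032, 0.706, -0.031]
contact_force: [-1.7, 3.1, 6.5]
opening: 0.0
t: 7.5
position: [0.5919, -0.007, 0.2304]
tcp_rot: [0.707, 0.032, 0.706, -0.031]
contact_force: [-1.5, 2.9, 7.3]
opening: -0.002
(np.float64(-14.625282491132651), np.float64(13.231590578957693), np.float64(1.299845647619577))
t 7.55 tip con [-30.2   5.5  57.4]  need tool d(mm) [-2.6 14.5  0.1] spin -0.03 F [-1.6  1.5  6.9] op -0.00 tilt [ 0.001  0.001 -1.   ]
```

```bash
python3 -m creep '[[0,0.2,-3,0,0],[0,0.1,-2,0,0],[0,0,0,0,0],[0,-6,0,0,0]]';  python3 -m creep '[[0,0,22,0,0],[0,0,0,0,0],[0,3.2,0,0,0],[0,1,0,0,0],[0,0,0,0,0]]'; python3 -c "
from h import *
P=eyes.read_camera('side');print(pointer(P,.05)); to(-30,20,60)"
```

```text
t: 7.95
position: [0.5908, -0.0134, 0.2344]
tcp_rot: [0.706, 0.032, 0.707, -0.033]
contact_force: [0.1, 0.1, -0.5]
opening: -0.002
t: 8.45
position: [0.5932, 0.009, 0.2311]
tcp_rot: [0.706, 0.032, 0.706, -0.032]
contact_force: [-1.7, 0.4, 3.1]
opening: 0.001
(np.float64(-18.792833273270475), np.float64(14.534583079602669), np.float64(1.3825893160059337))
t 8.50 tip con [-30.4  22.4  58.1]  need tool d(mm) [-1.9 -2.4  0.4] spin -0.04 F [0.3 0.9 3. ] op -0.00 tilt [ 0.  0. -1.]
```

```bash
python3 -m creep '[[0,1,0,0,0],[0,0.1,-3,0,0],[0,0,-3,0,0],[0,0,-3,0,0]]'; python3 -m creep '[[0,0.2,-3,0,0],[0,0.1,-3,0,0]]';  python3 -c "
from h import *
P=eyes.read_camera('side');print(pointer(P,.05)); to(-30,20,60)"
```

```text
t: 8.9
position: [0.5926, 0.0015, 0.2306]
tcp_rot: [0.707, 0.032, 0.706, -0.031]
contact_force: [-1.2, 3.8, 6.0]
opening: -0.003
t: 9.1
position: [0.592, -0.0046, 0.2304]
tcp_rot: [0.707, 0.032, 0.706, -0.031]
contact_force: [-2.1, 3.7, 7.7]
opening: -0.003
(np.float64(-24.19530707072343), np.float64(13.584329691269005), np.float64(1.210947531542942))
t 9.15 tip con [-30.3   8.1  57.5]  need tool d(mm) [-2.5 11.9  0.3] spin -0.01 F [-2.1  1.8  7.1] op -0.00 tilt [ 0.001  0.001 -1.   ]
```

```bash
python3 -m creep '[[0,0.1,-3,0,0],[0,0.1,-2,0,0],[0,0,0,0,0],[0,-15,0,0,0]]';  python3 -m creep '[[0,-45,0,0,0],[0,-30,0,-30,0],[0,0,0,-40,0],[0,0,0,-50,0],[0,0,0,-50,0]]'; python3 -m creep '[[0,0,20,-40,0],[0,0,30,-30,0],[0,0,0,0,0]]'; python3 -c "
from h import *
to(-30,20,60)
P=eyes.read_camera('side');print(pointer(P,.05)); cv2.imwrite('pics/rs2.png',rect(P,20,70,-60,20,.05,9)[:,:,::-1])
P=eyes.read_camera('top');print(pointer(P,.05));  cv2.imwrite('pics/rt2.png',rect(P,20,70,-60,20,.05,9)[:,:,::-1])
"
```

```text
t: 9.55
position: [0.5903, -0.011, 0.2424]
tcp_rot: [0.705, 0.032, 0.708, -0.033]
contact_force: [0.5, 0.5, -0.9]
opening: -0.002
t: 10.05
position: [0.4203, 0.0041, 0.3187]
tcp_rot: [0.706, 0.032, 0.706, -0.033]
contact_force: [0.6, 1.2, 1.1]
opening: -0.004
t: 10.35
position: [0.3531, 0.0635, 0.3182]
tcp_rot: [0.705, 0.03, 0.708, -0.029]
contact_force: [1.1, 0.6, -0.6]
opening: -0.003
t 10.35 tip con [-275.1   55.2  145.2]  need tool d(mm) [ 84.3 -36.9 245.2] spin 0.39 F [ 1.1  0.6 -0.6] op -0.00 tilt [-0.004  0.001 -1.   ]
(np.float64(-28.19614677103101), np.float64(12.771837153214761), np.float64(1.1580135253034314))
(np.float64(-28.0972449617322), np.float64(15.621834223941121), np.float64(2.268718973400837))
```

View pics/rs2.png

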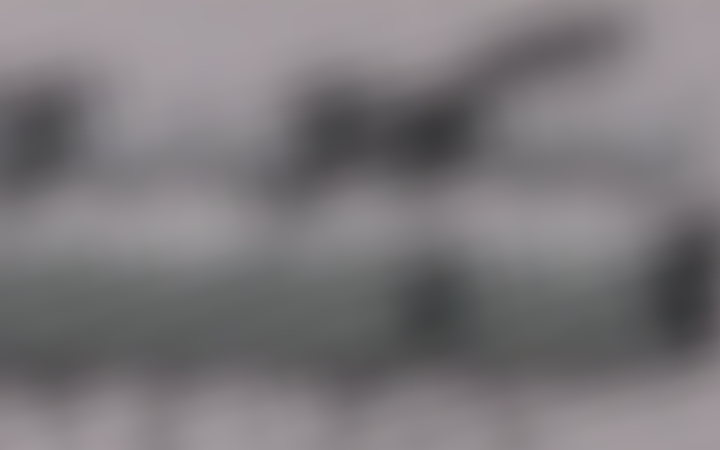

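View pics/rt2.png

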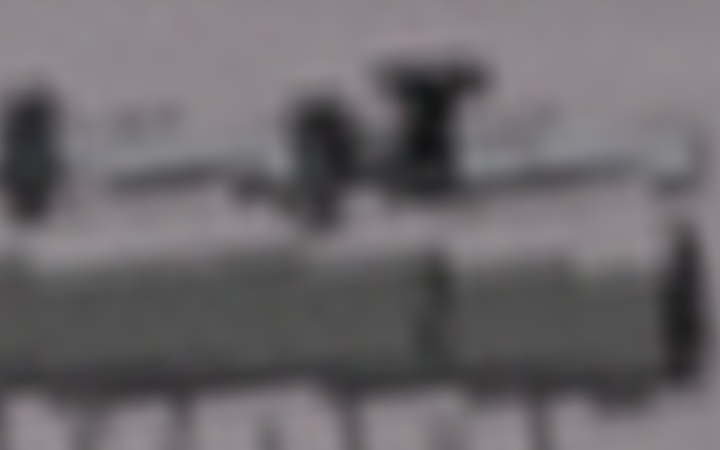

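The top view shows the pointer at x=436 px, directly below the tall clip's tongue (about 432 px), which is under 0.5 mm off. Both cameras read -28.1 to -28.2. The finger is off the wheel, so the key is next.

```bash
python3 -m creep '[[0,0,-20,45,0],[0,0,-30,40,0],[0,0,-30,40,0],[0,0,-25,43,0],[0,0,-8,43,0]]';  python3 -m creep '[[0,0,0,35,0],[0,0,0,0,0],[0,0,0,0,0]]'; python3 -c "
from h import *
to(-30,-58,80)"
```

```text
t: 10.95
position: [0.5583, -0.0772, 0.3189]
tcp_rot: [0.706, 0.033, 0.706, -0.037]
contact_force: [-0.4, 0.5, 1.0]
opening: -0.001
t: 11.25
position: [0.5921, -0.0755, 0.3178]
tcp_rot: [0.706, 0.032, 0.707, -0.034]
contact_force: [-0.9, -0.5, 0.6]
opening: 0.001
t 11.25 tip con [-24.3 -62.3 144.8]  need tool d(mm) [64.8  4.5 -5.6] spin -0.12 F [-0.9 -0.5  0.6] op 0.00 tilt [-0.002 -0.002 -1.   ]
```

```bash
python3 -m creep '[[0,35,4.5,-5.6,0],[0,28,0,0,0],[0,0,0,0,0]]';  python3 -m creep '[[0,3,0,0,0],[0,2,0,0,0],[0,0,0,0,0]]'; python3 -c "
from h import *
to(-30,-58,71)"
```

```text
t: 11.55
position: [0.5833, -0.0684, 0.2522]
tcp_rot: [0.703, 0.032, 0.71, -0.032]
contact_force: [-1.6, 0.5, -0.2]
opening: 0.001
t: 11.85
position: [0.587, -0.069, 0.2527]
tcp_rot: [0.707, 0.032, 0.705, -0.032]
contact_force: [0.7, 0.9, 0.0]
opening: 0.002
t 11.85 tip con [-29.1 -55.9  79.7]  need tool d(mm) [ 8.7 -2.1 -0.9] spin -0.00 F [0.7 0.9 0. ] op 0.00 tilt [ 0.003 -0.    -1.   ]
```

```bash
python3 -m creep '[[0,3,-2,-0.8,0],[0,3,0,0,0],[0,2,0,0,0],[0,0,0,0,0]]';  python3 -m creep '[[0,1,0,0,0],[0,0,0,0,0]]'; python3 -c "
from h import *
to(-30,-58,71)"
```

```text
t: 12.25
position: [0.5856, -0.0707, 0.2431]
tcp_rot: [0.706, 0.032, 0.706, -0.032]
contact_force: [-0.1, -0.4, -0.1]
opening: 0.002
t: 12.45
position: [0.5856, -0.0707, 0.2423]
tcp_rot: [0.706, 0.032, 0.706, -0.032]
contact_force: [-1.5, 0.2, 1.4]
opening: -0.004
t 12.45 tip con [-30.8 -57.8  69.3]  need tool d(mm) [-1.7 -0.2  0.8] spin 0.00 F [-1.5  0.2  1.4] op -0.00 tilt [ 0. -0. -1.]
```

```bash
python3 -m creep '[[0,1.5,0,0,0],[0,1.5,0,0,0],[0,0,0,0,0]]';  python3 -m creep '[[0,1.5,0,0,0],[0,1,0,0,0],[0,0,0,0,0]]';python3 -m creep '[[0,1,0,0,0],[0,0,0,0,0]]'
```

```text
t: 12.75
position: [0.5856, -0.0707, 0.2392]
tcp_rot: [0.706, 0.032, 0.706, -0.032]
contact_force: [-1.6, -0.8, 2.9]
opening: 0.001
t: 13.05
position: [0.5856, -0.0707, 0.2375]
tcp_rot: [0.706, 0.032, 0.706, -0.032]
contact_force: [-2.4, 0.2, 7.5]
opening: 0.005
t: 13.25
position: [0.5856, -0.0708, 0.2374]
tcp_rot: [0.707, 0.032, 0.706, -0.032]
contact_force: [-4.3, 0.0, 10.9]
opening: -0.004
```

The motion stalls at 0.2374 while the force climbs past 4 N, so the key is at its stop. I'll add a little more, hold, then release and retreat.

```bash
python3 -m creep '[[0,1,0,0,0],[0,0,0,0,0],[0,0,0,0,0]]';  python3 -m creep '[[0,-5,0,0,0],[0,-10,0,0,0],[0,-40,0,0,0],[0,-30,0,-30,0],[0,0,0,-40,0]]';python3 -m creep '[[0,0,0,-50,0],[0,0,25,-40,0],[0,0,30,-30,0],[0,0,20,0,0],[0,0,0,0,0]]'; python3 -c "
from h import *
to(-30,20,60)
P=eyes.read_camera('side');print(pointer(P,.05)); cv2.imwrite('pics/s3.png',cv2.resize(P['color'][150:300,190:340,::-1],None,fx=4,fy=4))
for k in ['store_key','tealight','jigger','tape_roll']:
  for d in eyes.look_for(k,P)[:2]: print(k,round(d['conf'],2),c2w(d['at'],P).round(3))
P=eyes.read_camera('top');print(pointer(P,.05));  cv2.imwrite('pics/rt3.png',rect(P,-73,73,-88,88,.05,4)[:,:,::-1])
for k in ['store_key','tealight','jigger','tape_roll']:
  for d in eyes.look_for(k,P)[:2]: print(k,round(d['conf'],2),c2w(d['at'],P).round(3))
"
```

```text
t: 13.55
position: [0.5856, -0.0709, 0.2373]
tcp_rot: [0.707, 0.032, 0.706, -0.032]
contact_force: [-6.7, -0.6, 16.3]
opening: -0.003
t: 14.05
position: [0.5184, -0.0645, 0.3241]
tcp_rot: [0.71, 0.031, 0.702, -0.032]
contact_force: [-0.2, -1.0, 0.2]
opening: 0.003
t: 14.55
position: [0.4024, 0.0245, 0.3198]
tcp_rot: [0.707, 0.03, 0.706, -0.029]
contact_force: [0.3, -0.5, 0.4]
opening: -0.002
t 14.55 tip con [-221.8   21.1  146.8]  need tool d(mm) [ 86.9  -2.6 191.7] spin 0.39 F [ 0.3 -0.5  0.4] op -0.00 tilt [ 0.001  0.002 -1.   ]
(np.float64(-28.20138013152166), np.float64(13.17237742226203), np.float64(1.2214793716242127))
store_key 0.5 [ 0.586 -0.067  0.068]
tealight 0.54 [0.573 0.124 0.013]
jigger 0.55 [ 0.635 -0.17   0.032]
tape_roll 0.67 [0.708 0.167 0.024]
(np.float64(-28.073761789001708), np.float64(15.5790158690032), np.float64(1.939901593430065))
store_key 0.58 [ 0.585 -0.069  0.068]
store_key 0.39 [ 0.424 -0.426  0.068]
tealight 0.55 [0.572 0.121 0.013]
tealight 0.3 [ 0.619 -0.014  0.047]
jigger 0.55 [ 0.621 -0.179  0.048]
tape_roll 0.69 [0.71  0.164 0.025]
```

View pics/rt3.png

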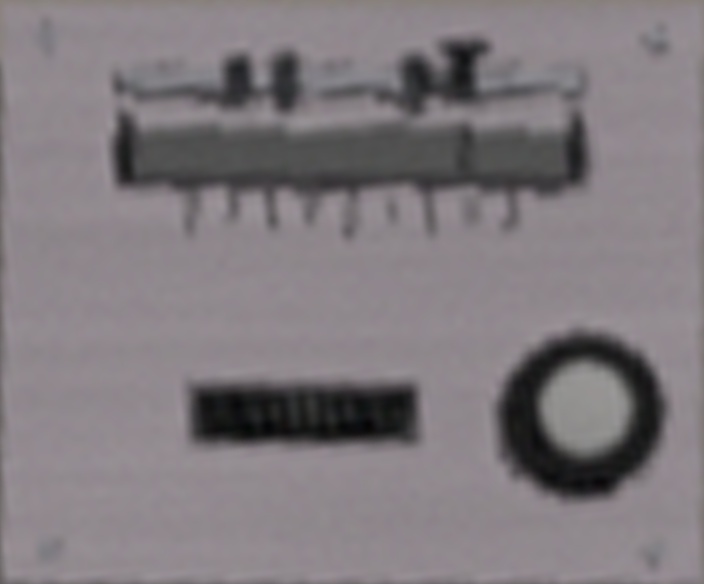

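View pics/s3.png

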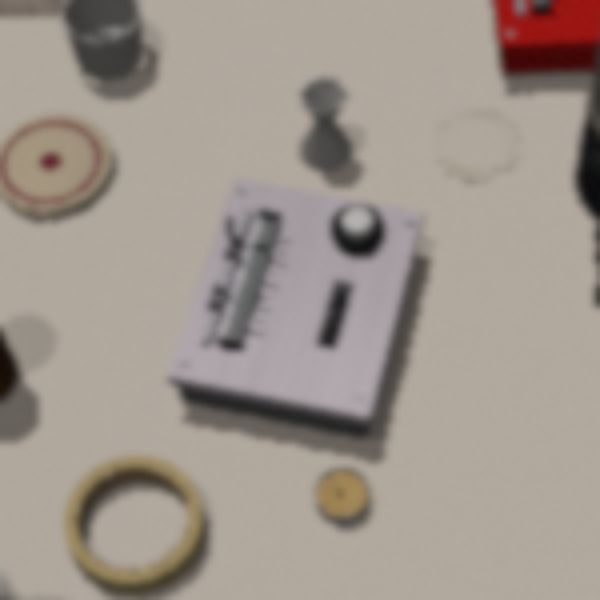

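The top view shows the pointer at 465 px, in line with the tall clip at 463 px, and the key is back up. The tea light, jigger and tape roll haven't moved, and the arm is clear of everything, so I'm handing in.

```bash
python3 -c "
from h import *
print(ctrl.job_done())"
```

```text
the job is handed in; nothing more can be done
None
```

The pointer is set at the tall clip (console y = -28 mm), and the store key was then pressed fully down and released. I handed the job in at about 14.7 s, with the arm clear of everything.

- **Wheel:** I rolled it in three light fingertip strokes. The highest upward force in the readings was about 8 N, under the 15 N limit. I then let go of the wheel and confirmed the pointer before touching the key.
- **Key:** The fingertip stopped moving after about 6 mm of travel while the force rose to 16 N, so the key was on its stop. It takes only 4 N to press fully down. The last pictures show it back up.
- **Last checks:** The pointer reads -28.1 mm from the top camera and -28.2 mm from the side camera. Both agree with the readings taken before the key press.
- **Other items:** The tea light, jigger and tape roll are where they were, to within about 5 mm of detection noise, and nothing touched them.

No check failed. One low-confidence tea light detection (0.3) landed on the console, and I took it as a false report.

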